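# Hang the ear defenders, then peel the top tray off a clinging stack

### The arm

A 7-joint arm with a two-finger parallel gripper is mounted at the origin on the work surface. World frame = base frame: x ahead of the robot, y to its left, z up, the work surface at z = 0. Lengths are in m, angles in rad, forces in N, time in s.
With the tool pointing down it reaches from about 0.425 to 0.825 m from the base axis. Payload 3.6 kg.
Tool frame: the origin (TCP) lies on the centre line of the jaws, within the pads' length; the fingertips stand 17 mm ahead of it and the grasp point (between the pads) lies 2 mm behind it; z points along the fingers, y is the direction in which the jaws open and shut (so a half turn about z gives the same grasp; the last joint's range is limited). The gripper opens to 93 mm and grips with 3 to 60 N. Pads are 15 mm wide; open, the fingers measure 128 mm over their backs; the gripper's body (75 mm by 188 mm) begins 65 mm behind the grasp point.
Start: joints at [1.133, 0.615, -0.013, 1.423, 0.008, 1.103, -0.04], TCP at [0.26, -0.596, 0.236] pointing down, gripper open.
Joint ranges: [-3.12, 3.12], [-0.3, 2.06], [-1.34, 1.32], [0.26, 2.42], [-1.36, 4.5], [0.01, 1.98], [-2.84, 2.84]. Speed limits (rad/s): [2.79, 2.79, 3.14, 3.14, 3.14, 3.14, 3.14].

### API

Orientations are given as [roll, pitch, yaw] about the fixed x, y, z axes, in that order (R = Rz(yaw) Ry(pitch) Rx(roll)).
In Python, from plant import sensors, read_camera, close_job, finder gives the robot as it stands.
- The arm moves only by the shell command python3 -m jog 'ROWS' [FORCE]. ROWS is a JSON object of lists of equal length, an entry for each row: "dr": the turn, a rotation vector about the tool's x, y, z in rad, a list of three; "xyz": the shift along the tool's x, y, z in mm, a list of three; "gripper": the closure, from -1 (fully open) to 1 (shut), so that 0 is half open. A call has 1 to 12 rows; each row shifts and turns the pose as measured when the row begins, along the tool's axes as they then stand; what a row does not reach is not made up. A row lasts 1/8 s, in which the tool goes at most 62.5 mm and 10.7 degrees, less where a joint would pass 70% of its speed; a pose out of reach is approached as far as the arm can. A call with a gripper value outside its range is refused whole. The fingers move at their own pace and stop on an object; FORCE is the grip in N (left out, the last holds). Time passes only in rows, so rows that do not move let the fingers close. It gives the time, the measured TCP pose, the force and the opening at its end, in the units of the state.
- sensors.read_state(): the state, without advancing time (a new reading comes with each control period).
- read_camera(name): name is "scene" or "top" or "wrist"; returns a dict with "frame" (480x640x3 uint8, red, green, blue), "depth" (480x640 float32, m along the optical axis (not along the pixel's ray), 0 where there is no reading), "intrinsics" (3x3 intrinsics, pixels), "eye" and "rotation" of the camera in the world; the wrist camera has in their place "T_tool_cam" (4x4, takes a point from camera to tool coordinates, whose origin is the TCP and whose axes are the flange's). Camera axes: x right, y down, z forward; pixel columns grow to the right and rows downward; lengths in m; the calibration is good to about 2 mm. The wrist camera is an equidistant fisheye: a pixel r from the principal point sees the ray r / f radians off the axis. A picture is of the moment at which its call begins: read the wrist's pose just before it.
- close_job(): hands the job in, once; it reports no verdict.
Trained networks look in a picture, given as the dict that the camera call returned (one of the last four; its "shot" number tells which), for a name from the list of things; names that differ only in an ending like _2 or _b are one class to them, and where a whole thing is asked for, a point or a joint stands for the part that bears it (a point fixed in the world has none). Each returns a list of dicts, best first, with "conf" (0 to 1); they miss things now and then, are a little off and sometimes report something else, mostly with a low value. They report only what shows in the picture. A call takes as long as a camera call. They do not tell look-alikes from the thing itself.
- finder.recognise(thing, picture): "box" ([left, top, width, height] in pixels, round what is visible of it).
The state is a dict: "t": time; "joint_positions": joint angles; "joint_vel": joint speeds; "joint_efforts": joint torques, N m; "tool_pos": TCP position; "orientation": TCP orientation; "contact_force": force on the tool from outside, world axes, zero at the start; "ft_torque": the same for the moment, N m; "opening": finger opening in m.
Only numpy, scipy, OpenCV 4.12 (cv2) and the standard library are available. Lean on these libraries where they do the work, as an engineer would, in place of code of your own. Each camera call takes 0.05 s, during which the arm holds its last target.

### The job

The ear defenders were left standing in the top sample tray: hang them over the rail so that their headband straddles the bar, and let go. Then take the top tray by its upright corner tab and peel it off the clinging stack, tilting the tab up by about 25 degrees while the opposite corner still rests on the stack, so that the second tray stays behind. Finish still holding the tray by its tab, level and still, with its whole underside at least 10 cm higher than where it lay and touching nothing else; leave the other things on the bench alone.

Things in the scene. Friction and masses are not known exactly. Their poses are not given: they have to be found in the camera images.
- muffs_crown (a point): Centre of the crown cushion of the ear defenders. The cushion is 26 mm along x (pinch it across x, from above), 36 mm along y, 24 mm tall: top 12 mm above this point, underside 12 mm below; the bands slope down from it to both sides. The cups' feet are 148 mm below this point. x points fore-aft (both ways alike), y to the cups, z up.
- rail_mid (a point): Point on the top of the rail's bar, 180 mm above the bench. The bar is round, 14 mm thick, level along x: free end 90 mm from here towards +x; its one post, no higher than the bar, 100 mm towards -x. Hung ear defenders have their y across the bar and the crown centre 12 mm above the bar's top. Pass the headband over the free end, no need to lift the cups over the bar.
- stand: The steel drying rail as a whole, fixed: bar, post, and a foot 12 mm high under the post. Origin on the bench 180 mm below rail_mid, same axes.
- muffs: Grey and black ear defenders, a rigid upside-down U standing on its two ear cups in the top tray: 160 mm tall, 140 mm wide (y), 50 mm deep (x), about 0.2 kg; the gap between the cups is 80 mm. Origin between the feet of the cups, axes as muffs_crown.
- tray_tab (a point): Middle of the upper part of the top tray's lifting tab, an upright plate 10 mm thick (y), 33 mm long (x), standing outside the rim: its top is 15 mm above this point, its foot 25 mm below, the rim's top 10 mm below. x points outwards from the tray, y across the tab's faces, z the tray's up. Lower trays have like tabs at other corners, at least 15 mm lower.
- tray_mid (a point): Middle of the top tray, 15 mm above its underside, level with the rim's lower edge; 60 mm above the bench at the start. The rim's top is 15 mm higher, the floor's upper face 11 mm lower. x points to the tab, whose tray_tab lies at x 138, z +25 mm.
- tray_heel (a point): Lower edge of the top tray's rim at the corner opposite the tab, 120 mm from tray_mid along -x: the edge to hinge the tray about. Here a fin on the top tray is pinched by sprung rubber nibs on the second (2 to 4 N of cling): pulled straight up, the second tray comes too; tilted about 20 degrees about this edge, the fin slides out and the tray is free.
- tray1: The top tray: white plastic, 200 mm square with cut corners (240 mm from cut to cut), 30 mm deep with a rim 15 mm tall, about 0.12 kg. Origin at the middle of its underside, x towards the tab, which is at the corner farthest from the robot (x within 0.35 rad of the world x).
- tray2: The second tray, about 0.28 kg, nested 15 mm below the top tray; origin at the middle of its underside. It must stay in the stack.
- stack: The lower trays of the stack, fixed to the bench; origin on the bench below the stack's middle.
- flask: Bystander: white plastic bottle, 72 mm wide, 170 mm tall; origin at its underside.
- jar: Bystander: low clear jar, 60 mm wide, 60 mm tall; origin at its underside.
- beaker: Bystander: clear beaker, 72 mm wide, 90 mm tall; origin at its underside.
Mind the look-alikes: they are no part of the job. Of the things like the muffs, leave any that is pink or yellow; of the rest the smaller one is meant.

How it is judged:
By the outcome, as a careful person would: the job done as asked, in the order asked, and still so for the second after the job is handed in, while the arm keeps its last pose, push and grip.
It also fails if it takes over 54 s, if anything falls off the work surface, if the arm or the gripper's body presses on something with over 40 N, if the wrist force passes 120 N, or if a joint passes its speed limit or range.

## Working session

There is one attempt and no reset: what is moved stays moved. The work goes in short steps, Python scripts to look and compute and a shell command to move; the robot and the scene stay as the last step left them, time stands still between calls to the robot, and variables do not carry over. Pictures are saved under pics/ and viewed, and the job is handed in when it is done.

```bash
ls; mkdir -p pics; cat > h.py <<'E'
import numpy as np, cv2, json
from plant import sensors, read_camera, close_job, finder
from scipy.spatial.transform import Rotation as R
def save(p,name): cv2.imwrite('pics/'+name+'.png',p['frame'][:,:,::-1])
def cloud(p):
    K=np.array(p['intrinsics']);d=p['depth'];v,u=np.mgrid[:d.shape[0],:d.shape[1]]
    c=np.stack([(u-K[0,2])/K[0,0]*d,(v-K[1,2])/K[1,1]*d,d],-1)
    w=c@np.array(p['rotation']).T+np.array(p['eye']); w[d==0]=np.nan
    return w
def st(): return sensors.read_state()
E
python3 - <<'E'
from h import *
s=st();print(s)
for n in('scene','top'):
    p=read_camera(n);save(p,n+'0');np.savez(n+'0.npz',**{k:p[k] for k in('frame','depth','intrinsics','eye','rotation')})
    print(n,p['eye'],np.array(p['intrinsics']).tolist())
    for t in['muffs','muffs_crown','rail_mid','stand','tray_tab','tray_mid','tray_heel','tray1','tray2','stack','flask','jar','beaker']:
        print(t,[(np.round(x['box']).tolist(),round(x['conf'],2)) for x in finder.recognise(t,p)][:5])
print(st()['t'])
E
```

```text
pics
{'t': 0.0, 'joint_positions': array([ 1.13248793,  0.61592527, -0.01258706,  1.42482883,  0.00808839,
        1.10338804, -0.04040152]), 'joint_vel': array([ 0.00151535,  0.00010921, -0.00095105, -0.00074167,  0.00111451,
       -0.00105917,  0.00011357]), 'joint_efforts': array([-7.04237573e-04, -4.58941627e+01,  2.09004586e-01, -1.65742958e+01,
       -6.10492565e-02,  2.03920493e-02,  2.07973872e-04]), 'tool_pos': array([ 0.25988481, -0.59500318,  0.23450048]), 'orientation': array([-3.13909357e+00,  4.10547184e-05,  4.11843757e-01]), 'contact_force': array([-0.22034915,  0.32283732, -0.5537351 ]), 'ft_torque': array([ 0.02257335, -0.0554814 ,  0.01820386]), 'opening': 0.0931075407606888}
scene [1.16148915 0.82544457 0.91991367] [[516.5923220443698, 0.0, 314.75205601829634], [0.0, 516.5923220443698, 244.36888266896628], [0.0, 0.0, 1.0]]
muffs [([293.0, 157.0, 45.0, 47.0], 0.87), ([262.0, 184.0, 36.0, 62.0], 0.62), ([441.0, 208.0, 75.0, 104.0], 0.56), ([210.0, 134.0, 54.0, 83.0], 0.55), ([220.0, 205.0, 101.0, 52.0], 0.32)]
muffs_crown [([294.0, 157.0, 40.0, 48.0], 0.89), ([264
[... 1320 characters left out ...]
103.0, 41.0], 0.62)]
rail_mid [([213.0, 175.0, 56.0, 120.0], 0.66)]
stand [([210.0, 175.0, 56.0, 116.0], 0.67)]
tray_tab [([340.0, 177.0, 102.0, 117.0], 0.91)]
tray_mid [([338.0, 176.0, 104.0, 122.0], 0.79)]
tray_heel [([335.0, 177.0, 105.0, 116.0], 0.71), ([210.0, 176.0, 57.0, 117.0], 0.7)]
tray1 [([340.0, 175.0, 101.0, 118.0], 0.8), ([327.0, 213.0, 16.0, 17.0], 0.65), ([207.0, 179.0, 60.0, 113.0], 0.59)]
tray2 [([340.0, 175.0, 101.0, 118.0], 0.8), ([327.0, 213.0, 16.0, 17.0], 0.65), ([207.0, 179.0, 60.0, 113.0], 0.59)]
stack [([364.0, 252.0, 91.0, 52.0], 0.5)]
flask [([473.0, 153.0, 49.0, 39.0], 0.97)]
jar [([310.0, 108.0, 27.0, 27.0], 0.75)]
beaker [([125.0, 169.0, 42.0, 33.0], 0.75)]
1.4
```

View pics/scene0.png

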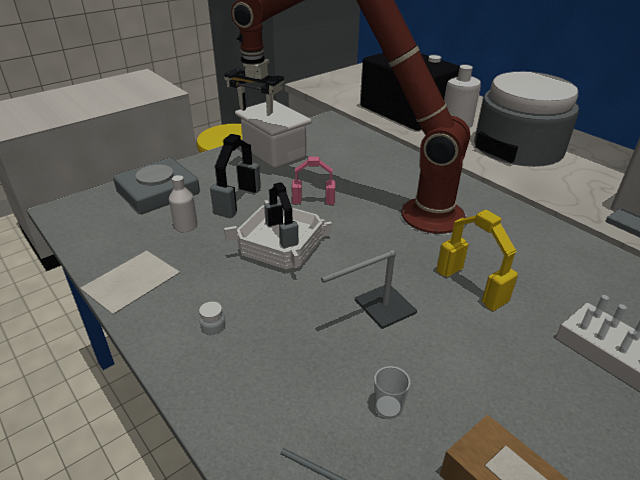

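View pics/top0.png

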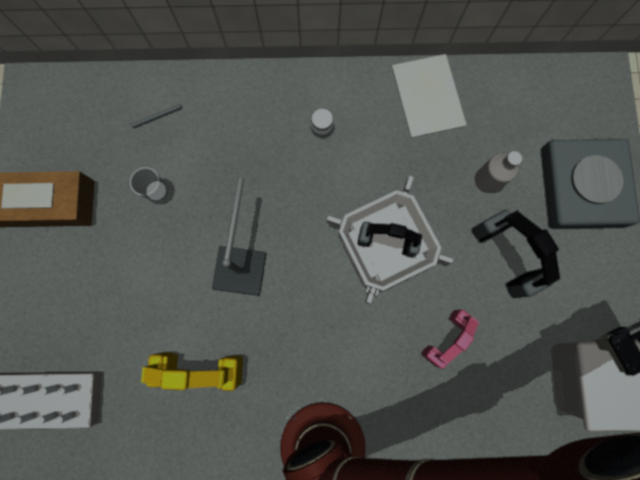

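Muff-like things in the top picture: pink at (452,340), yellow at (190,373), a large black one at (520,250), and a small grey-black one at (390,237) standing in the tray. The small one fits, since it is in the tray and smaller than the other black one. I'll confirm it in a crop.

```bash
python3 - <<'E'
from h import *
t=dict(np.load('top0.npz'));s=dict(np.load('scene0.npz'))
a=cv2.resize(t['frame'][165:315,320:470,::-1],(600,600),interpolation=cv2.INTER_CUBIC);cv2.imwrite('pics/crop_top.png',a)
b=cv2.resize(s['frame'][170:280,215:345,::-1],None,fx=5,fy=5,interpolation=cv2.INTER_CUBIC);cv2.imwrite('pics/crop_scene.png',b)
for n,p in(('top',t),('scene',s)):
    w=cloud(p).reshape(-1,3)
    # muffs region
    m=(w[:,2]>0.165)&(w[:,2]<0.26)&(w[:,0]>0.1)&(w[:,0]<0.6)&(w[:,1]>-0.27)&(w[:,1]<-0.05)
    q=w[m]; print(n,'muff top n',m.sum(),q.min(0),q.max(0),np.median(q,0), np.median(q[q[:,2]>q[:,2].max()-.008],0))
    m=(w[:,2]>0.155)&(w[:,2]<0.2)&(w[:,1]>0.1)&(w[:,1]<0.26)&(w[:,0]>0.2)&(w[:,0]<0.5)
    q=w[m]; print('rail n',m.sum(),q.min(0),q.max(0))
    c=q.mean(0);u,S,vt=np.linalg.svd(q-c,full_matrices=False);print(c,vt[0],S, np.percentile((q-c)@vt[0],[0,1,99,100]), np.percentile(q[:,2],[50,90,99]))
E
```

```text
Traceback (most recent call last):
  File "h.py", line 8, in cloud
    w=c@np.array(p['rotation']).T+np.array(p['eye']); w[d==0]=np.nan
      ~~~~~~~~~~~~~~~~~~~~~~~~~~~^~~~~~~~~~~~~~~~~~~
ValueError: operands could not be broadcast together with shapes (480,640) (3,)
```

View pics/crop_top.png

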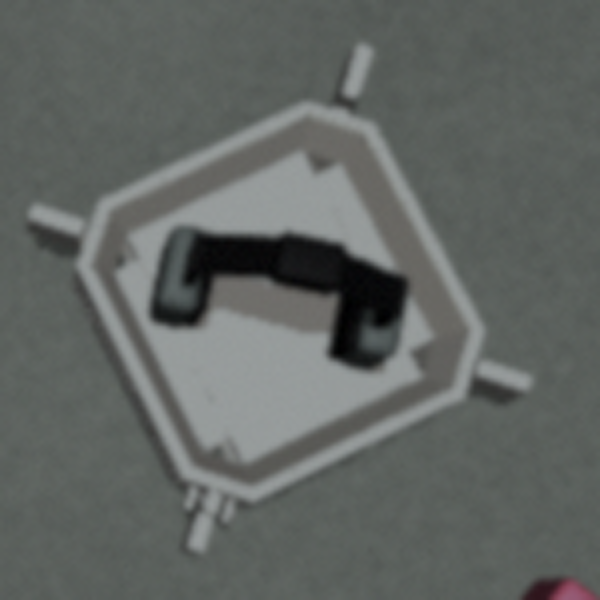

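View pics/crop_scene.png

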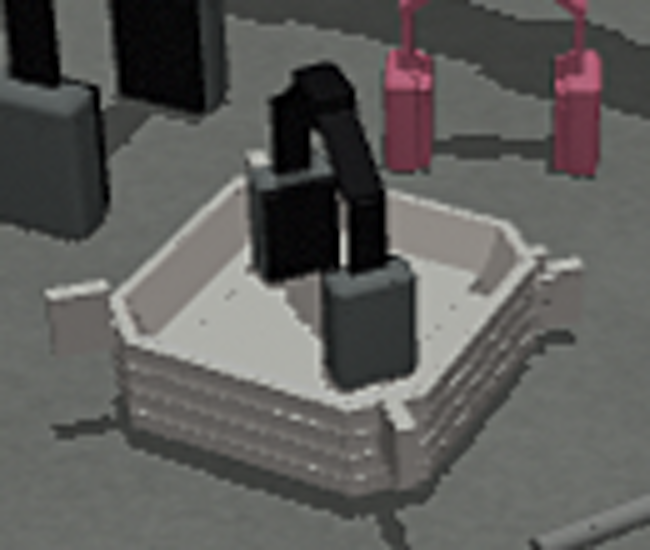

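The crops show that the small grey-black muffs stand in the top tray. The tab to take is the one at the top of the crop, around (408,183) in the full top picture.

```bash
python3 - <<'E'
import numpy as np
for n in('top','scene'):
    p=np.load(n+'0.npz');print(p['rotation'])
E
sed -i "s/np.array(p\['rotation'\]).T+/rot(p['rotation']).T+/" h.py; cat >> h.py <<'E'
def rot(r):
    r=np.array(r)
    if r.shape==(3,3): return r
    return R.from_euler('xyz',r).as_matrix() if r.shape==(3,) else R.from_quat(r).as_matrix()
E
python3 - <<'E'
from h import *
t=dict(np.load('top0.npz'));s=dict(np.load('scene0.npz'))
for n,p in(('top',t),('scene',s)):
    w=cloud(p).reshape(-1,3)
    m=(w[:,2]>0.165)&(w[:,2]<0.26)&(w[:,0]>0.1)&(w[:,0]<0.6)&(w[:,1]>-0.27)&(w[:,1]<-0.05)
    q=w[m]; print(n,'muff top n',m.sum(),q.min(0),q.max(0)); h=q[q[:,2]>np.percentile(q[:,2],95)-.008]; print(len(h),h.mean(0),h.min(0),h.max(0))
    m=(w[:,2]>0.155)&(w[:,2]<0.2)&(w[:,1]>0.1)&(w[:,1]<0.26)&(w[:,0]>0.2)&(w[:,0]<0.5)
    q=w[m]; print('rail n',m.sum(),q.min(0),q.max(0))
    c=q.mean(0);u,S,vt=np.linalg.svd(q-c,full_matrices=False);print(c,vt[0],S, np.percentile((q-c)@vt[0],[0,1,99,100]), np.percentile(q[:,2],[50,90,99]))
E
```

```text
[-2.96774459  0.00645982 -1.58647009]
[-2.21853423 -0.0043046   2.45722732]
top muff top n 634 [ 0.4547713  -0.22246588  0.16595968] [ 0.50187721 -0.10468282  0.21654027]
205 [ 0.47790291 -0.16233934  0.21095211] [ 0.46291629 -0.1800597   0.20504506] [ 0.4925921  -0.14398324  0.21654027]
rail n 285 [0.41128788 0.18206265 0.15684081] [0.49995262 0.20819269 0.18710094]
[0.45314564 0.19431115 0.17964793] [-0.98957556  0.14374302 -0.00884028] [0.45422048 0.07600512 0.05603945] [-0.04764783 -0.04699694  0.04115661  0.04252186] [0.18001158 0.18336809 0.18519311]
scene muff top n 303 [ 0.4607739  -0.22420109  0.16509128] [ 0.50143835 -0.10040681  0.21399058]
82 [ 0.47845443 -0.15839327  0.20945843] [ 0.4607739  -0.18173254  0.20348145] [ 0.49200469 -0.14012386  0.21399058]
rail n 235 [0.41087416 0.18539806 0.15500841] [0.49979312 0.21159067 0.18353887]
[0.45173951 0.20018701 0.17551607] [ 0.98312903 -0.16320903  0.08258398] [0.41326965 0.09286463 0.05269691] [-0.04154232 -0.038093    0.04850456  0.04971325] [0.17738143 0.18124577 0.18280015]
```

```bash
python3 - <<'E'
from h import *
t=dict(np.load('top0.npz'));s=dict(np.load('scene0.npz'))
for n,p in(('top',t),('scene',s)):
    w=cloud(p).reshape(-1,3)
    print('==',n)
    # table plane check
    m=(abs(w[:,2])<.02)&(w[:,0]>0.3)&(w[:,0]<.7)&(abs(w[:,1])<.3); print('table z',np.median(w[m,2]))
    # muffs
    m=(w[:,2]>0.12)&(w[:,2]<0.26)&(w[:,0]>0.4)&(w[:,0]<0.56)&(w[:,1]>-0.25)&(w[:,1]<-0.08)
    q=w[m]; r=cv2.minAreaRect(q[q[:,2]>.165][:,:2].astype(np.float32)*1000);print('bands rect',r)
    print('cups',cv2.minAreaRect(q[:,:2].astype(np.float32)*1000))
    h=q[q[:,2]>.2];print('crown',cv2.minAreaRect(h[:,:2].astype(np.float32)*1000),np.median(h[:,2]))
    c=q.mean(0)[:2];u,S,vt=np.linalg.svd(q[q[:,2]>.165][:,:2]-q[q[:,2]>.165][:,:2].mean(0),full_matrices=False);print('band dir',vt[0],np.degrees(np.arctan2(*vt[0][::-1])))
    # rail
    m=(w[:,2]>0.165)&(w[:,2]<0.2)&(w[:,1]>0.1)&(w[:,1]<0.26)&(w[:,0]>0.2)&(w[:,0]<0.7)
    q=w[m];r=cv2.minAreaRect(q[:,:2].astype(np.float32)*1000);print('rail',m.sum(),r,cv2.boxPoints(r).tolist(), np.percentile(q[:,2],[10,50,90,98]))
    d=np.polyfit(q[:,0],q[:,1],1);print('slope',d,np.degrees(np.arctan(d[0])),q[:,0].min(),q[:,0].max())
    # tray tab
    m=(w[:,2]>0.083)&(w[:,2]<0.12)&(w[:,0]>0.52)&(w[:,0]<0.75)&(w[:,1]>-0.3)&(w[:,1]<-0.05)
    q=w[m];print('tab',len(q),q.min(0),q.max(0),np.median(q,0));print(cv2.minAreaRect(q[:,:2].astype(np.float32)*1000))
    m=(w[:,2]>0.066)&(w[:,2]<0.085)&(w[:,0]>0.3)&(w[:,0]<0.75)&(w[:,1]>-0.35)&(w[:,1]<0.0)
    q=w[m];print('rim',len(q),q.min(0),q.max(0),np.median(q,0));r=cv2.minAreaRect(q[:,:2].astype(np.float32)*1000);print(r,cv2.boxPoints(r).tolist())
E
```

```text
== top
table z 0.0015474846712787427
bands rect ((478.5343017578125, -162.95742797851562), (119.17423248291016, 27.140819549560547), 76.07156372070312)
cups ((478.4087219238281, -162.10708618164062), (137.30067443847656, 48.49287796020508), 76.75005340576172)
crown ((478.6479797363281, -163.28724670410156), (41.7851676940918, 27.040159225463867), 74.16378784179688) 0.21085519251885565
band dir [-0.24309206 -0.97000322] -104.0691085553344
rail 588 ((509.2387390136719, 187.299560546875), (16.801633834838867, 198.01190185546875), 82.09959411621094) [[410.0177917480469, 192.58700561523438], [606.1502685546875, 165.36996459960938], [608.459716796875, 182.01211547851562], [412.32720947265625, 209.22915649414062]] [0.17685437 0.17993213 0.18310649 0.18461748]
slope [-0.15028533  0.26248187] -8.546753643460328 0.41128788315413 0.6076253073041231
tab 83 [ 0.52412965 -0.2238093   0.08302569] [ 0.62933251 -0.05122119  0.10719782] [ 0.60968958 -0.21318912  0.10171599]
((565.7465209960938, -142.34991455078125), (30.564476013183594, 198.74078369140625), 31.842870712280273)
rim 2113 [ 0.30023503 -0
[... 1131 characters left out ...]
]
slope [-0.15886232  0.27200213] -9.026708694238232 0.41087415944896644 0.60681348448713
tab 98 [ 0.5225666  -0.2243333   0.08342102] [ 0.62714984 -0.0514288   0.10545386] [ 0.61001203 -0.21118906  0.09538567]
((564.80078125, -142.83990478515625), (29.072471618652344, 199.28292846679688), 33.09816360473633)
rim 1242 [ 0.30176302 -0.33320597  0.06600487] [ 0.62496096 -0.01779533  0.08496561] [ 0.50290493 -0.15339243  0.07512402]
((426.8398742675781, -189.276611328125), (341.9525146484375, 223.45498657226562), 25.248430252075195) [[224.5408477783203, -161.1516876220703], [319.85418701171875, -363.2593078613281], [629.138916015625, -217.4015350341797], [533.8255615234375, -15.293914794921875]]
```

```bash
cat >> h.py <<'E'
def pose():
    s=st(); return np.array(s['tool_pos']),R.from_euler('xyz',s['orientation']),s
def plan(p1,rpy1,n,p0=None,r0=None):
    if p0 is None: p0,r0,_=pose()
    r1=R.from_euler('xyz',rpy1); p1=np.array(p1)
    rv=(r0.inv()*r1).as_rotvec()
    dr=rv/n; xs=[]
    for i in range(n):
        Ri=r0*R.from_rotvec(dr*i); xs.append(np.round(Ri.inv().apply((p1-p0)/n)*1000,1).tolist())
    print('dr',np.round(dr,4).tolist(),'deg/row',round(np.degrees(np.linalg.norm(dr)),1)); print('xyz',json.dumps(xs)); return p1,r1
E
python3 - <<'E'
from h import *
p,r,s=pose(); p2=p+[0,0,.115]
plan([.478,-.161,.33],[np.pi,0,np.radians(76)],10,p2,r)
E
python3 -m jog '{"dr":[[0,0,0],[0,0,0]],"xyz":[[0,0,-58],[0,0,-58]],"gripper":[-1,-1]}' 40
```

```text
dr [-0.0, -0.0, -0.0915] deg/row 5.2
xyz [[37.4, -31.1, 2.1], [40.0, -27.6, 2.1], [42.4, -23.8, 2.1], [44.4, -19.8, 2.1], [46.0, -15.7, 2.1], [47.3, -11.4, 2.1], [48.1, -7.1, 2.1], [48.5, -2.6, 2.1], [48.6, 1.8, 2.1], [48.2, 6.2, 2.1]]
t: 1.65
tool_pos: [0.2591, -0.5934, 0.3483]
orientation: [-3.128, 0.0, 0.412]
contact_force: [0.8, -0.6, -0.3]
opening: 0.0932
```

```bash
python3 -m jog '{"dr":[[0,0,-0.09],[0,0,-0.09],[0,0,-0.09],[0,0,-0.09],[0,0,-0.09],[0,0,-0.09],[0,0,-0.09],[0,0,-0.09],[0,0,-0.09],[0,0,-0.09],[0,0,0]],"xyz":[[37,-31,2],[40,-28,2],[42,-24,2],[44,-20,2],[46,-16,2],[47,-11,2],[48,-7,2],[48,-3,2],[48,2,2],[48,6,2],[0,0,0]],"gripper":[-1,-1,-1,-1,-1,-1,-1,-1,-1,-1,-1]}'
python3 - <<'E'
from h import *
p,r,s=pose();print(p,s['orientation'])
c=read_camera('wrist');save(c,'w1');print(c['T_tool_cam'],c['intrinsics'])
np.savez('w1.npz',frame=c['frame'],depth=c['depth'],K=c['intrinsics'],T=c['T_tool_cam'],p=p,o=s['orientation'])
plan([.478,-.161,.23],[np.pi,0,np.radians(76)],4)
E
```

```text
t: 3.02
tool_pos: [0.48, -0.1487, 0.3354]
orientation: [3.135, 0.003, 1.34]
contact_force: [-0.4, -0.3, -0.9]
opening: 0.093
[ 0.48003854 -0.14872918  0.33543854] [3.13537882e+00 2.67905338e-03 1.34000741e+00]
[[ 1.01908827e-03 -9.65078811e-01 -2.61957725e-01  7.29653732e-02]
 [ 9.99999034e-01  7.35989124e-04  1.17881531e-03  4.92031479e-04]
 [-9.44851640e-04 -2.61958673e-01  9.65078629e-01 -1.48056164e-01]
 [ 0.00000000e+00  0.00000000e+00  0.00000000e+00  1.00000000e+00]] [[371.64829954   0.         321.7308833 ]
 [  0.         371.64829954 248.66653937]
 [  0.           0.           1.        ]]
dr [0.0014, 0.0012, 0.0022] deg/row 0.2
xyz [[-2.2, 0.1, 26.3], [-2.3, 0.2, 26.3], [-2.3, 0.2, 26.3], [-2.3, 0.3, 26.3]]
```

View pics/w1.png

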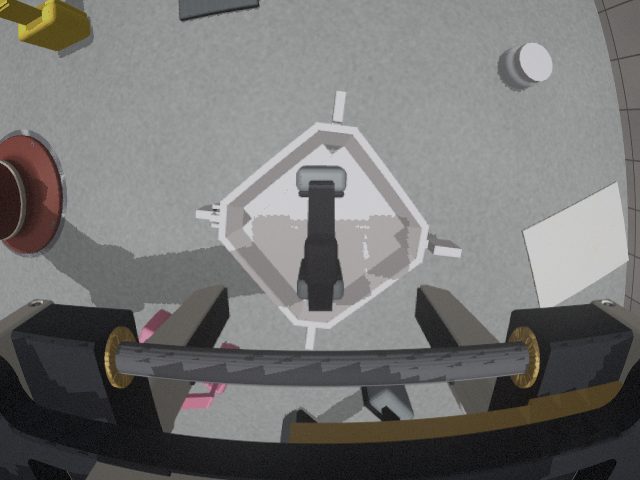

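The wrist picture shows the crown cushion at about (320,255), the tray around it, and the far tab at (445,250).

```bash
cat >> h.py <<'E'
def wcloud(d,K,T,p,o):
    v,u=np.mgrid[:480,:640].astype(float);x=(u-K[0,2])/K[0,0];y=(v-K[1,2])/K[1,1];r=np.hypot(x,y)+1e-9
    k=np.tan(np.minimum(r,1.5))/r
    c=np.stack([x*k*d,y*k*d,d],-1);t=c@T[:3,:3].T+T[:3,3]
    w=t@R.from_euler('xyz',o).as_matrix().T+p;w[(d==0)|(r>1.2)]=np.nan
    return w
E
python3 - <<'E'
from h import *
z=np.load('w1.npz');W=wcloud(z['depth'],z['K'],z['T'],z['p'],z['o'])
f=lambda q:cv2.minAreaRect(q[:,:2].astype(np.float32)*1000)
print('table',np.nanmedian(W[150:200,450:500,2]))
w=W.reshape(-1,3);v,u=np.mgrid[:480,:640];u=u.ravel();v=v.ravel()
b=(u>290)&(u<350)&(v<320)&(v>160)
q=w[b&(w[:,2]>.203)];print('crown',len(q),f(q),np.median(q[:,2]))
q=w[b&(w[:,2]>.165)];print('bands',len(q),f(q))
q=w[(u>428)&(u<470)&(v>235)&(v<265)&(w[:,2]>.08)];print('tab',len(q),f(q),np.percentile(q[:,2],[10,50,90]),q.min(0),q.max(0))
q=w[(u>200)&(u<426)&(v>100)&(v<330)&(w[:,2]>.069)&(w[:,2]<.081)];print('rim',len(q),f(q),np.median(q[:,2]))
E
```

```text
table -0.0007554608505997984
crown 1407 ((477.8208312988281, -162.427001953125), (35.05496597290039, 24.84222984313965), 76.17121887207031) 0.20928738037217762
bands 3647 ((477.76165771484375, -162.55813598632812), (116.99581146240234, 25.154403686523438), 76.8602523803711)
tab 394 ((610.7766723632812, -214.7214813232422), (11.048240661621094, 34.00069046020508), 69.6707763671875) [0.08494609 0.10038179 0.10180255] [ 0.59365397 -0.224558    0.08023249] [ 0.62751041 -0.20423203  0.10354027]
rim 6590 ((479.41259765625, -166.01174926757812), (201.8280792236328, 205.948974609375), 25.372562408447266) 0.07529123345816685
```

```bash
python3 -m jog '{"dr":[[0,0,0.002],[0,0,0.002],[0,0,0.002],[0,0,0.002],[0,0,0]],"xyz":[[-4,0,26],[-4,0,26],[-3,0,26],[-2,0,18],[0,0,0]],"gripper":[-1,-1,-1,-1,-1]}'
python3 - <<'E'
from h import *
print(pose()[0]);plan([.478,-.162,.207],[np.pi,0,np.radians(76.2)],2)
E
```

```text
t: 3.7
tool_pos: [0.4735, -0.176, 0.2377]
orientation: [3.134, 0.012, 1.308]
contact_force: [1.1, 0.5, -0.1]
opening: 0.0928
[ 0.47353774 -0.1759526   0.23773591]
dr [0.0039, 0.0061, -0.0107] deg/row 0.7
xyz [[7.5, 0.2, 15.3], [7.4, 0.4, 15.3]]
```

```bash
python3 -m jog '{"dr":[[0.007,0.012,-0.02],[0,0,0]],"xyz":[[14,0.5,14],[0,0,0]],"gripper":[-1,-1]}'
python3 - <<'E'
from h import *
print(pose()[0]);plan([.478,-.162,.207],[np.pi,0,np.radians(76.2)],1)
E
```

```text
t: 3.95
tool_pos: [0.4784, -0.1633, 0.2239]
orientation: [3.139, 0.0, 1.327]
contact_force: [0.2, -0.5, 1.1]
opening: 0.0929
[ 0.47836675 -0.16325723  0.22391501]
dr [0.0027, 0.0001, -0.0027] deg/row 0.2
xyz [[1.1, -0.7, 16.9]]
```

```bash
python3 -m jog '{"dr":[[0.003,0,0],[0,0,0]],"xyz":[[1,-0.7,17],[0,0,0]],"gripper":[-1,-1]}' 40
python3 - <<'E'
from h import *
print(pose()[0]);plan([.478,-.162,.207],[np.pi,0,np.radians(76.2)],1)
E
```

```text
t: 4.2
tool_pos: [0.4791, -0.1621, 0.2078]
orientation: [3.139, 0.0, 1.328]
contact_force: [0.5, -0.7, 0.6]
opening: 0.0932
[ 0.47906738 -0.16206708  0.20777431]
dr [0.0024, 0.0003, -0.0021] deg/row 0.2
xyz [[-0.2, -1.1, 0.8]]
```

```bash
python3 -m jog '{"dr":[[0,0,0],[0,0,0],[0,0,0],[0,0,0],[0,0,0],[0,0,0]],"xyz":[[0,-0.5,0.5],[0,0,0],[0,0,0],[0,0,0],[0,0,0],[0,0,0]],"gripper":[0.3,1,1,1,1,1]}' 40
```

```text
t: 4.95
tool_pos: [0.4801, -0.1623, 0.2098]
orientation: [3.134, 0.001, 1.328]
contact_force: [0.1, 0.2, -0.5]
opening: 0.0378
```

```bash
python3 -m jog '{"dr":[[0,0,0],[0,0,0],[0,0,0]],"xyz":[[0,0,1],[0,0,0],[0,0,0]],"gripper":[1,1,1]}' 40
```

```text
t: 5.32
tool_pos: [0.4799, -0.1623, 0.2086]
orientation: [3.135, 0.001, 1.328]
contact_force: [-1.1, 0.3, 0.3]
opening: 0.0252
```

```bash
python3 -m jog '{"dr":[[0,0,0],[0,0,0],[0,0,0],[0,0,0],[0,0,0],[0,0,0],[0,0,0],[0,0,0]],"xyz":[[0,0,-8],[0,0,-15],[0,0,-25],[0,0,-30],[0,0,-30],[0,0,-30],[0,0,-20],[0,0,0]],"gripper":[1,1,1,1,1,1,1,1]}'
python3 - <<'E'
from h import *
c=read_camera('scene');save(c,'s2')
p,r,s=pose();print(p)
plan([.517,.187,.372],[np.pi,0,np.radians(81.3)],12)
E
```

```text
t: 6.32
tool_pos: [0.4773, -0.1613, 0.3723]
orientation: [3.139, 0.0, 1.329]
contact_force: [0.1, 0.1, -2.6]
opening: 0.0257
[ 0.47667143 -0.16118209  0.37117531]
dr [0.0, 0.0, -0.0075] deg/row 0.4
xyz [[29.0, -3.7, -0.1], [29.0, -3.5, -0.1], [29.0, -3.3, -0.1], [29.1, -3.0, -0.1], [29.1, -2.8, -0.1], [29.1, -2.6, -0.1], [29.1, -2.4, -0.1], [29.1, -2.2, -0.1], [29.1, -1.9, -0.1], [29.2, -1.7, -0.1], [29.2, -1.5, -0.1], [29.2, -1.3, -0.1]]
```

View pics/s2.png

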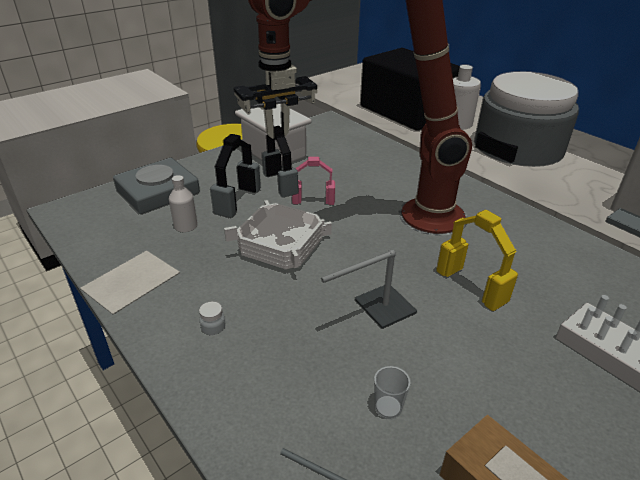

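The muffs are held upright below the gripper at about (280,160), the tray at (280,238) is empty, and the pink and large black muffs are untouched. Next is the carry to the rail.

```bash
python3 -m jog '{"dr":[[0,0,-0.007],[0,0,-0.007],[0,0,-0.007],[0,0,-0.007],[0,0,-0.007],[0,0,-0.007],[0,0,-0.007],[0,0,-0.007],[0,0,-0.007],[0,0,-0.007],[0,0,-0.007],[0,0,-0.007]],"xyz":[[15,-2,0],[25,-3,0],[29,-3,0],[29,-3,0],[29,-3,0],[29,-3,0],[29,-3,0],[29,-2,0],[29,-2,0],[29,-2,0],[25,-2,0],[20,-2,0]],"gripper":[1,1,1,1,1,1,1,1,1,1,1,1]}'
python3 -m jog '{"dr":[[0,0,0]],"xyz":[[0,0,0]],"gripper":[1]}'
python3 - <<'E'
from h import *
p,r,s=pose();print(p)
plan([.517,.187,.372],[np.pi,0,np.radians(81.3)],2)
E
```

```text
t: 7.88
tool_pos: [0.4995, 0.1774, 0.3572]
orientation: [-3.11, -0.001, 1.43]
contact_force: [-0.4, -0.3, -1.2]
opening: 0.0255
t: 8.0
tool_pos: [0.4979, 0.1801, 0.3561]
orientation: [-3.107, -0.001, 1.435]
contact_force: [-0.3, 0.1, -0.5]
opening: 0.0257
[0.49792675 0.18008475 0.35611933]
dr [-0.0172, -0.0005, 0.0081] deg/row 1.1
xyz [[4.7, 8.7, -8.2], [4.8, 8.8, -8.1]]
```

```bash
python3 -m jog '{"dr":[[-0.017,0,0.008],[-0.017,0,0.008],[0,0,0]],"xyz":[[5,9,-8],[5,9,-8],[0,0,0]],"gripper":[1,1,1]}'
python3 - <<'E'
from h import *
c=read_camera('scene');save(c,'s3')
p,r,s=pose();print(p,s['orientation'])
np.savez('s3.npz',**{k:c[k] for k in('frame','depth','intrinsics','eye','rotation')})
w=cloud(c).reshape(-1,3)
q=w[(w[:,2]>.2)&(w[:,2]<.3)&(abs(w[:,0]-.517)<.1)&(abs(w[:,1]-.187)<.12)]
print(len(q),q.min(0),q.max(0),cv2.minAreaRect(q[:,:2].astype(np.float32)*1000))
plan([.517,.187,.245],[np.pi,0,np.radians(81.3)],6)
E
```

```text
t: 8.38
tool_pos: [0.5191, 0.1857, 0.3721]
orientation: [3.14, 0.001, 1.415]
contact_force: [0.4, -1.5, -1.7]
opening: 0.0259
[0.51866144 0.18535017 0.3717104 ] [3.14099550e+00 1.86619944e-03 1.41493894e+00]
1487 [0.48509892 0.11218298 0.21481131] [0.55315445 0.25922351 0.2995507 ] ((517.9471435546875, 186.11715698242188), (143.3209991455078, 52.33010482788086), 80.87152099609375)
dr [0.0001, 0.0003, -0.0007] deg/row 0.0
xyz [[0.3, -0.3, 21.1], [0.3, -0.3, 21.1], [0.3, -0.3, 21.1], [0.2, -0.3, 21.1], [0.2, -0.3, 21.1], [0.2, -0.3, 21.1]]
```

View pics/s3.png

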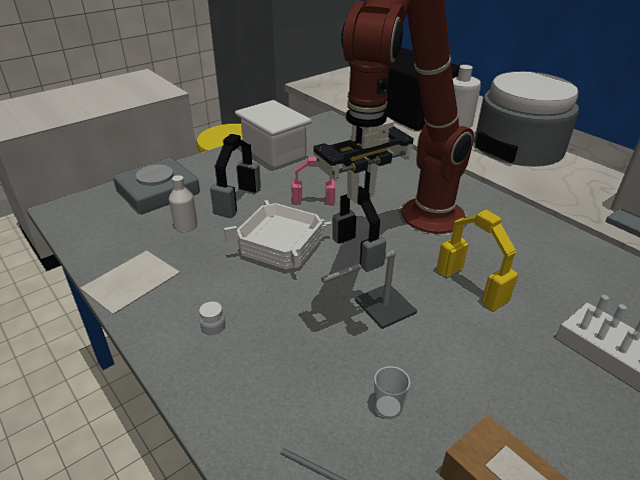

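The muffs are centred above the bar, with cups at (343,225) and (372,252) on either side of it and at the right yaw. Lowering now.

```bash
python3 -m jog '{"dr":[[0,0,0],[0,0,0],[0,0,0],[0,0,0],[0,0,0],[0,0,0],[0,0,0],[0,0,0],[0,0,0]],"xyz":[[0,0,15],[0.3,-0.3,21],[0.3,-0.3,21],[0.3,-0.3,21],[0.3,0,21],[0,0,21],[0,0,15],[0,0,0],[0,0,0]],"gripper":[1,1,1,1,1,1,1,1,1]}'
python3 - <<'E'
from h import *
p,r,s=pose();print(p,s['contact_force'])
plan([.517,.187,.206],[np.pi,0,np.radians(81.3)],3)
E
```

```text
t: 9.55
tool_pos: [0.5136, 0.1803, 0.2246]
orientation: [-3.132, 0.01, 1.41]
contact_force: [0.3, 0.3, -1.0]
opening: 0.0257
[0.51362939 0.18027    0.22455347] [ 0.26617706  0.25340805 -1.02759425]
dr [-0.0031, 0.0032, -0.003] deg/row 0.3
xyz [[2.5, 0.8, 6.2], [2.4, 0.8, 6.2], [2.4, 0.8, 6.2]]
```

```bash
python3 -m jog '{"dr":[[-0.003,0.003,-0.003],[-0.003,0.003,-0.003],[-0.003,0.003,-0.003],[0,0,0]],"xyz":[[2.5,1,6],[2.5,1,6],[2.5,1,5],[0,0,0]],"gripper":[1,1,1,1]}'
python3 - <<'E'
from h import *
p,r,s=pose();print(p,s['contact_force'])
plan([.517,.187,.204],[np.pi,0,np.radians(81.3)],1)
E
```

```text
t: 10.05
tool_pos: [0.5186, 0.188, 0.2075]
orientation: [3.139, -0.001, 1.419]
contact_force: [-0.1, -0.1, -2.2]
opening: 0.0258
[0.51856335 0.18796541 0.2075107 ] [-0.12178766 -0.05618636 -2.15095521]
dr [0.0028, -0.0015, 0.0005] deg/row 0.2
xyz [[-1.2, -1.4, 3.5]]
```

```bash
python3 -m jog '{"dr":[[0,0,0],[0,0,0]],"xyz":[[0,0,2],[0,0,0]],"gripper":[1,1]}'; python3 -m jog '{"dr":[[0,0,0],[0,0,0]],"xyz":[[0,0,2],[0,0,0]],"gripper":[1,1]}'
```

```text
t: 10.3
tool_pos: [0.5187, 0.1881, 0.2055]
orientation: [3.139, -0.002, 1.419]
contact_force: [1.0, -0.3, -2.7]
opening: 0.0256
t: 10.55
tool_pos: [0.5188, 0.188, 0.2036]
orientation: [3.138, -0.002, 1.419]
contact_force: [-0.5, -0.9, -2.0]
opening: 0.0256
```

```bash
python3 -m jog '{"dr":[[0,0,0],[0,0,0]],"xyz":[[0,0,2],[0,0,0]],"gripper":[1,1]}'; python3 -m jog '{"dr":[[0,0,0],[0,0,0]],"xyz":[[0,0,1],[0,0,0]],"gripper":[1,1]}'
```

```text
t: 10.8
tool_pos: [0.519, 0.1881, 0.2019]
orientation: [3.137, -0.002, 1.419]
contact_force: [1.2, 0.3, -0.7]
opening: 0.0263
t: 11.05
tool_pos: [0.519, 0.1882, 0.2019]
orientation: [3.137, -0.002, 1.419]
contact_force: [0.2, 0.2, -0.8]
opening: 0.0257
```

```bash
python3 -m jog '{"dr":[[0,0,0],[0,0,0]],"xyz":[[0,0,1.5],[0,0,0]],"gripper":[1,1]}'
python3 - <<'E'
from h import *
c=read_camera('scene');a=cv2.resize(c['frame'][150:340,290:450,::-1],None,fx=3,fy=3);cv2.imwrite('pics/s4.png',a)
E
```

```text
t: 11.3
tool_pos: [0.519, 0.1882, 0.2018]
orientation: [3.136, -0.002, 1.419]
contact_force: [-1.3, 0.1, -0.7]
opening: 0.0259
```

View pics/s4.png

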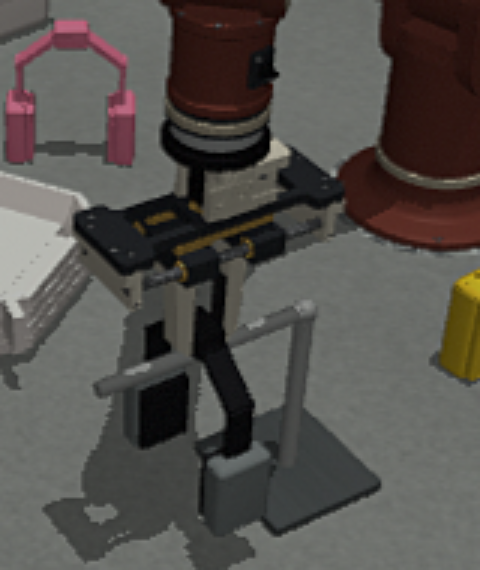

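The headband straddles the bar with a cup on each side, and the downward steps no longer lower it, so it is resting. Releasing.

```bash
python3 -m jog '{"dr":[[0,0,0],[0,0,0],[0,0,0],[0,0,0],[0,0,0],[0,0,0]],"xyz":[[0,0,0],[0,0,0],[0,0,0],[0,0,0],[0,0,0],[0,0,0]],"gripper":[0.3,0,-0.3,-0.5,-0.5,-0.5]}'
python3 -m jog '{"dr":[[0,0,0],[0,0,0],[0,0,0],[0,0,0],[0,0,0],[0,0,0]],"xyz":[[0,0,-5],[0,0,-15],[0,0,-30],[0,0,-40],[0,0,-30],[0,0,0]],"gripper":[-0.5,-0.5,-0.5,-0.5,-0.5,-0.5]}'
python3 - <<'E'
from h import *
c=read_camera('scene');save(c,'s5')
w=cloud(c).reshape(-1,3)
q=w[(w[:,2]>.19)&(w[:,2]<.24)&(abs(w[:,0]-.517)<.1)&(abs(w[:,1]-.187)<.12)]
print(len(q),q.max(0),cv2.minAreaRect(q[:,:2].astype(np.float32)*1000))
E
```

```text
t: 12.1
tool_pos: [0.5197, 0.1886, 0.2009]
orientation: [3.136, -0.003, 1.419]
contact_force: [0.6, -0.1, 0.1]
opening: 0.0691
t: 12.85
tool_pos: [0.5191, 0.1891, 0.3293]
orientation: [3.132, -0.006, 1.42]
contact_force: [-0.4, -0.0, -1.5]
opening: 0.0697
200 [0.53444083 0.21381038 0.20839114] ((519.8795166015625, 191.3507537841797), (43.73866653442383, 26.034141540527344), 78.28340148925781)
```

View pics/s5.png

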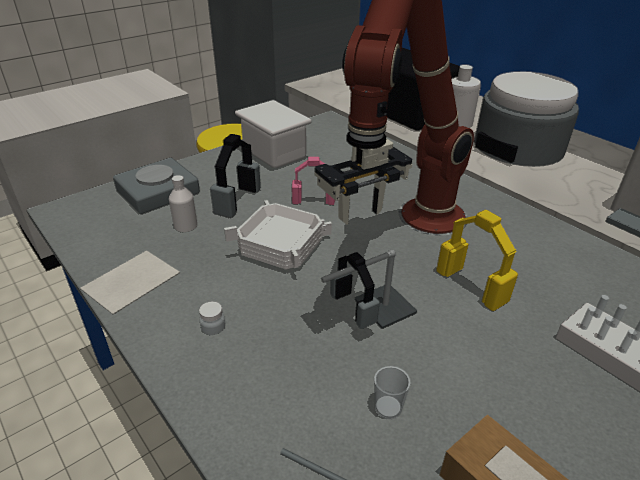

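The muffs hang from the bar at about (352,280), released, with the crown top at 0.207. Now to the tab.

```bash
python3 - <<'E'
from h import *
plan([.60,-.205,.26],[np.pi,0,np.radians(-20)],12)
E
```

```text
dr [0.0001, -0.0008, 0.1474] deg/row 8.4
xyz [[-31.4, 11.6, 5.6], [-29.4, 16.1, 5.6], [-26.7, 20.2, 5.6], [-23.4, 23.9, 5.7], [-19.7, 27.1, 5.7], [-15.5, 29.7, 5.7], [-10.9, 31.7, 5.7], [-6.1, 32.9, 5.7], [-1.2, 33.5, 5.7], [3.7, 33.3, 5.7], [8.6, 32.4, 5.7], [13.2, 30.8, 5.7]]
```

```bash
python3 -m jog '{"dr":[[0,0,0.147],[0,0,0.147],[0,0,0.147],[0,0,0.147],[0,0,0.147],[0,0,0.147],[0,0,0.147],[0,0,0.147],[0,0,0.147],[0,0,0.147],[0,0,0.147],[0,0,0.147]],"xyz":[[-31,12,2],[-29,16,3],[-27,20,4],[-23,24,5],[-20,27,6],[-15,30,6],[-11,32,6],[-6,33,6],[-1,33,6],[4,33,6],[9,32,6],[13,31,6]],"gripper":[-0.5,-0.5,-0.5,-0.5,-0.5,-0.5,-0.5,-0.5,-0.5,-0.5,-0.5,-0.5]}'
python3 -m jog '{"dr":[[0,0,0]],"xyz":[[0,0,0]],"gripper":[-0.5]}'
python3 - <<'E'
from h import *
p,r,s=pose();print(s['joint_positions'])
plan([.60,-.205,.26],[np.pi,0,np.radians(-20)],3)
E
```

```text
t: 14.4
tool_pos: [0.5846, -0.2134, 0.2459]
orientation: [3.138, 0.025, -0.394]
contact_force: [-0.2, 0.1, -0.4]
opening: 0.0695
t: 14.52
tool_pos: [0.5826, -0.217, 0.2434]
orientation: [3.134, 0.029, -0.399]
contact_force: [-0.2, 0.0, -0.4]
opening: 0.0696
[ 0.30486989  0.5769809   0.02404557  1.47421641 -0.00902912  1.12042759
 -1.64088106]
dr [0.0021, 0.0099, -0.0168] deg/row 1.1
xyz [[3.6, -5.9, -5.7], [3.8, -5.8, -5.6], [3.9, -5.8, -5.6]]
```

```bash
python3 -m jog '{"dr":[[0.002,0.01,-0.017],[0.002,0.01,-0.017],[0.002,0.01,-0.017],[0,0,0]],"xyz":[[6,-6,0],[6,-6,0],[6,-6,0],[0,0,0]],"gripper":[-0.5,-0.5,-0.5,-0.5]}'
python3 - <<'E'
from h import *
p,r,s=pose();print(p,s['orientation'])
c=read_camera('wrist');save(c,'w2')
np.savez('w2.npz',frame=c['frame'],depth=c['depth'],K=c['intrinsics'],T=c['T_tool_cam'],p=p,o=s['orientation'])
t=read_camera('top');save(t,'t2');np.savez('t2.npz',**{k:t[k] for k in('frame','depth','intrinsics','eye','rotation')})
E
```

```text
t: 15.02
tool_pos: [0.6081, -0.2003, 0.242]
orientation: [-3.137, 0.0, -0.335]
contact_force: [0.0, -0.3, 0.1]
opening: 0.07
[ 0.60807964 -0.20030634  0.24200131] [-3.13728912e+00  3.66074566e-04 -3.35453761e-01]
```

View pics/w2.png

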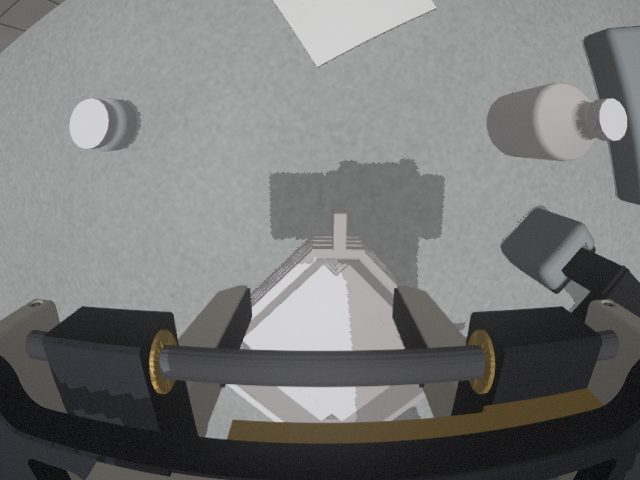

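The tab shows at (340,230), nearly in line between the fingers.

```bash
python3 - <<'E'
from h import *
z=np.load('w2.npz');W=wcloud(z['depth'],z['K'],z['T'],z['p'],z['o'])
f=lambda q:cv2.minAreaRect(q[:,:2].astype(np.float32)*1000)
print('table',np.nanmedian(W[100:150,200:260,2]))
w=W.reshape(-1,3);v,u=np.mgrid[:480,:640];u=u.ravel();v=v.ravel()
q=w[(u>325)&(u<355)&(v>205)&(v<260)&(w[:,2]>.09)];print('tab',len(q),f(q),np.percentile(q[:,2],[10,50,90]))
t=dict(np.load('t2.npz'));w=cloud(t).reshape(-1,3)
m=(w[:,2]>0.066)&(w[:,2]<0.085)&(w[:,0]>0.34)&(w[:,0]<0.6)&(w[:,1]>-0.3)&(w[:,1]<-.03);q=w[m];print('rim top',f(q))
q=w[(w[:,2]>0.09)&(w[:,2]<0.11)&(w[:,0]>0.58)&(w[:,0]<0.64)&(w[:,1]>-0.24)&(w[:,1]<-0.19)];print(len(q))
th=np.radians(-20.3)
plan([.611,-.2145,.13],[np.pi,0,th],5)
E
```

```text
table -0.0010594681929261135
tab 520 ((610.89892578125, -215.158935546875), (9.462347030639648, 33.67318344116211), 69.85638427734375) [0.09956906 0.10070908 0.10167575]
rim top ((487.1302490234375, -163.900634765625), (201.572509765625, 204.16806030273438), 26.846214294433594)
69
dr [-0.0007, 0.0002, 0.0034] deg/row 0.2
xyz [[1.6, 2.3, 22.4], [1.6, 2.3, 22.4], [1.6, 2.3, 22.4], [1.6, 2.3, 22.4], [1.6, 2.2, 22.4]]
```

```bash
python3 -m jog '{"dr":[[0,0,0.004],[0,0,0.004],[0,0,0.004],[0,0,0.004],[0,0,0]],"xyz":[[2,3,22],[2,3,22],[2,3,22],[2,3,22],[0,0,0]],"gripper":[-0.5,-0.5,-0.5,-0.5,-0.5]}'
python3 - <<'E'
from h import *
print(pose()[0]);plan([.611,-.215,.081],[np.pi,0,np.radians(-20.2)],3)
E
```

```text
t: 15.75
tool_pos: [0.611, -0.217, 0.1536]
orientation: [-3.14, -0.002, -0.355]
contact_force: [-0.1, -0.2, 0.2]
opening: 0.07
[ 0.61104177 -0.21699528  0.15356962]
dr [-0.0006, -0.0008, -0.0008] deg/row 0.1
xyz [[-0.3, -0.6, 24.2], [-0.3, -0.6, 24.2], [-0.3, -0.6, 24.2]]
```

```bash
python3 -m jog '{"dr":[[0,0,0],[0,0,0],[0,0,0],[0,0,0],[0,0,0]],"xyz":[[0,-0.6,18],[0,-0.6,18],[0,-0.6,17],[0,0,10],[0,0,0]],"gripper":[-0.5,-0.5,-0.5,-0.5,-0.5]}'
python3 - <<'E'
from h import *
print(pose()[0]);plan([.611,-.215,.081],[np.pi,0,np.radians(-20.2)],1)
E
```

```text
t: 16.38
tool_pos: [0.6135, -0.2151, 0.0895]
orientation: [-3.139, -0.007, -0.354]
contact_force: [0.4, -0.4, 1.0]
opening: 0.0698
[ 0.61350141 -0.21508637  0.08952696]
dr [-0.0023, -0.0069, -0.0018] deg/row 0.4
xyz [[-2.4, 0.8, 8.5]]
```

```bash
python3 -m jog '{"dr":[[-0.002,-0.007,0.001],[0,0,0]],"xyz":[[-2,0.5,8],[0,0,0]],"gripper":[-0.5,-0.5]}'
python3 - <<'E'
from h import *
print(pose()[0]);plan([.611,-.215,.081],[np.pi,0,np.radians(-20.2)],1)
E
```

```text
t: 16.62
tool_pos: [0.6119, -0.215, 0.0817]
orientation: [-3.141, -0.001, -0.356]
contact_force: [0.1, -0.4, 0.4]
opening: 0.0697
[ 0.61192026 -0.21504779  0.08173577]
dr [-0.0002, -0.0009, -0.0029] deg/row 0.2
xyz [[-0.9, 0.3, 0.7]]
```

```bash
python3 -m jog '{"dr":[[0,0,0],[0,0,0],[0,0,0],[0,0,0],[0,0,0],[0,0,0],[0,0,0],[0,0,0]],"xyz":[[0,0,0],[0,0,0],[0,0,0],[0,0,0],[0,0,0],[0,0,0],[0,0,0],[0,0,0]],"gripper":[0.2,0.6,1,1,1,1,1,1]}' 20
python3 -m jog '{"dr":[[0,0,0],[0,0,0],[0,0,0]],"xyz":[[0,0,0],[0,0,0],[0,0,0]],"gripper":[1,1,1]}' 60
python3 - <<'E'
from h import *
p,r,s=pose();print(p,s['orientation'],s['ft_torque'])
# arc about heel: heel = tray_mid - .12 x ; measured from tab
th=np.radians(-20.2);X=np.array([np.cos(th),np.sin(th),0])
tab=np.array([.6109,-.215,.085]);heel=tab-.258*X-[0,0,.025]
print('heel',heel)
rel=p-heel; ax=np.cross(X,[0,0,1])  # rotation of +X toward +Z about X x Z
# rot about axis by a: per step in tool frame
n=10;a=np.radians(2.6)
pr=p;rr=r
for i in range(n):
    q=R.from_rotvec(ax*a*(i+1)); pn=heel+q.apply(rel)
    print(np.round(rr.inv().apply(pn-pr)*1000,2),np.round((rr.inv()*R.from_rotvec(ax*a)*rr).as_rotvec(),4)); pr=pn;rr=q*r
    
print(pn)
E
```

```text
t: 17.62
tool_pos: [0.6127, -0.2158, 0.0831]
orientation: [3.141, -0.004, -0.354]
contact_force: [0.9, -0.1, 0.1]
opening: 0.0101
t: 18.0
tool_pos: [0.6127, -0.2158, 0.0831]
orientation: [3.141, -0.004, -0.354]
contact_force: [-0.3, -1.0, 1.0]
opening: 0.0095
[ 0.61265415 -0.21584218  0.08311378] [ 3.1407582  -0.00367248 -0.35364913] [-0.03049125  0.08681764  0.20803104]
heel [ 0.3687688  -0.12591306  0.06      ]
[-1.270e+00  1.000e-02 -1.177e+01] [0.     0.0454 0.    ]
[-1.270e+00  1.000e-02 -1.177e+01] [0.     0.0454 0.    ]
[-1.270e+00  1.000e-02 -1.177e+01] [0.     0.0454 0.    ]
[-1.270e+00  1.000e-02 -1.177e+01] [0.     0.0454 0.    ]
[-1.270e+00  1.000e-02 -1.177e+01] [0.     0.0454 0.    ]
[-1.270e+00  1.000e-02 -1.177e+01] [0.     0.0454 0.    ]
[-1.270e+00  1.000e-02 -1.177e+01] [0.     0.0454 0.    ]
[-1.270e+00  1.000e-02 -1.177e+01] [0.     0.0454 0.    ]
[-1.270e+00  1.000e-02 -1.177e+01] [0.     0.0454 0.    ]
[-1.270e+00  1.000e-02 -1.177e+01] [0.     0.0454 0.    ]
[ 0.57845584 -0.20325965  0.19472343]
```

```bash
cat > arc.py <<'E'
from h import *
import sys
H=np.array([.3688,-.1259,.060]);p0=np.array([.6127,-.2158,.0831]);r0=R.from_euler('xyz',[3.1408,-.0037,-.3536])
th=np.radians(-20.2);X=np.array([np.cos(th),np.sin(th),0]);ax=np.cross(X,[0,0,1])
p,r,s=pose();d=(r*r0.inv()).as_rotvec()
print('tilt',np.degrees(d@ax),'resid',np.round(np.degrees(d-ax*(d@ax)),2),'F',np.round(s['contact_force'],1),'T',np.round(s['ft_torque'],2),'op',s['opening'])
q=R.from_rotvec(ax*(d@ax));e=H+q.apply(p0-H)-p;print('err to arc, tool mm',np.round(r.inv().apply(e)*1000,1))
for a in map(float,sys.argv[1:]):
    q=R.from_rotvec(ax*np.radians(a));pn=H+q.apply(p0-H);rn=q*r0
    print(a,'shift',np.round(r.inv().apply(pn-p)*1000,1),'dr',np.round((r.inv()*rn).as_rotvec(),3))
E
python3 -m jog '{"dr":[[0,0.02,0],[0,0.022,0],[0,0.022,0],[0,0.022,0],[0,0,0]],"xyz":[[-0.6,0,-5],[-0.6,0,-6],[-0.6,0,-6],[-0.6,0,-6],[0,0,0]],"gripper":[1,1,1,1,1]}'
python3 arc.py 10
```

```text
t: 18.62
tool_pos: [0.6087, -0.2147, 0.1081]
orientation: [3.141, -0.095, -0.355]
contact_force: [-0.0, 0.3, -0.7]
opening: 0.0096
tilt 5.255656521036872 resid [-0.01  0.   -0.05] F [-0.   0.3 -0.7] T [0.   0.07 0.06] op 0.009601079711012435
err to arc, tool mm [ 0.8 -0.3  1.4]
10.0 shift [ -1.9  -0.3 -20. ] dr [ 0.     0.083 -0.001]
```

```bash
python3 -m jog '{"dr":[[0,0.021,0],[0,0.021,0],[0,0.021,0],[0,0.02,0],[0,0,0]],"xyz":[[-0.5,0,-5],[-0.5,0,-5],[-0.5,0,-5],[-0.5,0,-5],[0,0,0]],"gripper":[1,1,1,1,1]}'
python3 arc.py 10 15
python3 - <<'E'
from h import *
c=read_camera('scene');a=cv2.resize(c['frame'][150:300,200:350,::-1],(600,600),interpolation=cv2.INTER_CUBIC);cv2.imwrite('pics/s6.png',a)
E
```

```text
t: 19.25
tool_pos: [0.6033, -0.2126, 0.1292]
orientation: [3.141, -0.182, -0.354]
contact_force: [-0.8, -0.2, 0.3]
opening: 0.0097
tilt 10.209258295919199 resid [-0.02  0.01 -0.05] F [-0.8 -0.2  0.3] T [0.15 0.57 0.08] op 0.009693347677363828
err to arc, tool mm [ 1.6 -0.3  0.7]
10.0 shift [ 1.7 -0.3  1.7] dr [ 0.    -0.004 -0.001]
15.0 shift [ -1.1  -0.2 -20.9] dr [ 0.001  0.084 -0.001]
```

View pics/s6.png

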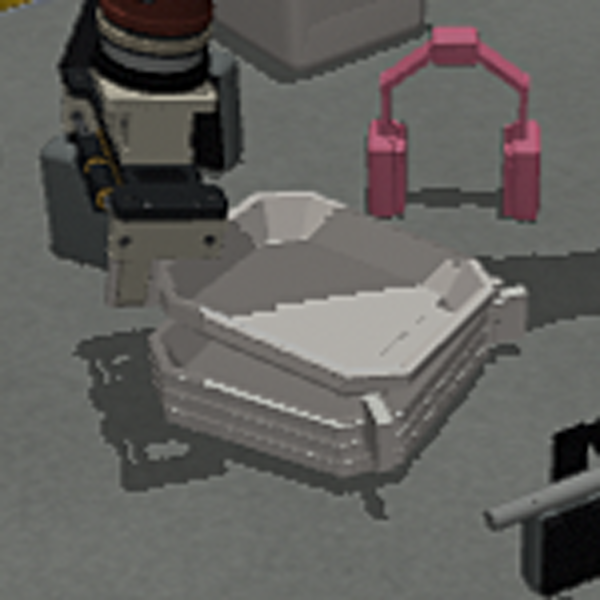

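The tray is hinging about its heel and the second tray is staying put, with the tab held at (130,270) in the crop.

```bash
python3 -m jog '{"dr":[[0,0.021,0],[0,0.021,0],[0,0.021,0],[0,0.021,0],[0,0,0]],"xyz":[[0,0,-5],[-0.2,0,-5],[-0.2,0,-5],[-0.2,0,-5],[0,0,0]],"gripper":[1,1,1,1,1]}'
python3 arc.py 20
```

```text
t: 19.92
tool_pos: [0.597, -0.2103, 0.1489]
orientation: [3.141, -0.267, -0.354]
contact_force: [-1.4, 0.5, 0.8]
opening: 0.0102
tilt 15.10172419639604 resid [-0.03  0.01 -0.05] F [-1.4  0.5  0.8] T [0.27 0.79 0.13] op 0.01019939066542388
err to arc, tool mm [ 1.9 -0.3 -0.7]
20.0 shift [ -0.9  -0.2 -22.8] dr [ 0.001  0.085 -0.001]
```

```bash
python3 -m jog '{"dr":[[0,0.021,0],[0,0.021,0],[0,0.021,0],[0,0.021,0],[0,0,0]],"xyz":[[0,0,-6],[-0.2,0,-6],[-0.2,0,-6],[-0.2,0,-6],[0,0,0]],"gripper":[1,1,1,1,1]}'
python3 arc.py 25
```

```text
t: 20.55
tool_pos: [0.588, -0.2069, 0.1719]
orientation: [3.14, -0.354, -0.354]
contact_force: [-1.4, 0.1, -1.6]
opening: 0.0098
tilt 20.09376393010109 resid [-0.04  0.02 -0.04] F [-1.4  0.1 -1.6] T [0.16 0.68 0.03] op 0.009812016469458024
err to arc, tool mm [ 2.  -0.2  1.7]
25.0 shift [ -0.9  -0.2 -20.5] dr [ 0.001  0.086 -0.   ]
```

```bash
python3 -m jog '{"dr":[[0,0.024,0],[0,0.024,0],[0,0.024,0],[0,0.024,0],[0,0,0]],"xyz":[[0,0,-5],[-0.2,0,-5.5],[-0.2,0,-5.5],[-0.2,0,-5.5],[0,0,0]],"gripper":[1,1,1,1,1]}'
python3 arc.py 27
python3 - <<'E'
from h import *
c=read_camera('scene');a=cv2.resize(c['frame'][150:300,200:350,::-1],(600,600),interpolation=cv2.INTER_CUBIC);cv2.imwrite('pics/s7.png',a)
E
```

```text
t: 21.18
tool_pos: [0.5783, -0.2033, 0.193]
orientation: [3.141, -0.455, -0.354]
contact_force: [-2.5, 0.4, 0.4]
opening: 0.0094
tilt 25.84615665698087 resid [-0.05  0.02 -0.04] F [-2.5  0.4  0.4] T [0.38 1.24 0.09] op 0.009352512145112452
err to arc, tool mm [ 1.  -0.1 -0.8]
27.0 shift [ 0.5 -0.1 -6.1] dr [ 0.001  0.02  -0.   ]
```

View pics/s7.png

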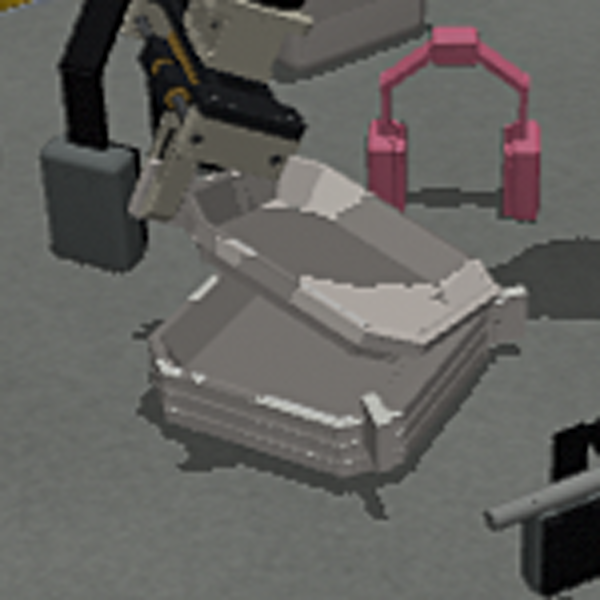

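The tray is clearly tilted with its heel still on the stack. I'll measure its true tilt.

```bash
cat > tilt.py <<'E'
from h import *
import sys
c=read_camera('scene');save(c,sys.argv[1]);zlo=float(sys.argv[2]);zhi=float(sys.argv[3])
W=cloud(c);HSV=cv2.cvtColor(c['frame'],cv2.COLOR_RGB2HSV)
w=W.reshape(-1,3);b=(HSV[...,1].ravel()<60)&(HSV[...,2].ravel()>60)
th=np.radians(-20.2);X=np.array([np.cos(th),np.sin(th),0]);Y=np.array([-np.sin(th),np.cos(th),0]);M=np.array([.4898,-.1705,0])
x=(w-M)@X;y=(w-M)@Y;m=b&(abs(y)<.1)&(x>-.1)&(x<.11)&(w[:,2]>zlo)&(w[:,2]<zhi)
q=np.stack([x,y,w[:,2]],1)[m]
rng=np.random.default_rng(0);best=0
for _ in range(1500):
    a=q[rng.choice(len(q),3,False)];n=np.cross(a[1]-a[0],a[2]-a[0]);l=np.linalg.norm(n)
    if l<1e-5: continue
    n/=l
    if abs(n[2])<.7: continue
    k=abs((q-a[0])@n)<.002
    if k.sum()>best: best=k.sum();K=k
g=q[K];cc=g.mean(0);n=np.linalg.svd(g-cc,full_matrices=False)[2][2];n*=np.sign(n[2])
print(len(q),best,'tilt x deg',np.degrees(np.arctan2(-n[0],n[2])),'tilt y',np.degrees(np.arctan2(-n[1],n[2])),'z at mid',cc[2]-(n[0]*-cc[0]+n[1]*-cc[1])/n[2],'xrange',g.min(0),g.max(0))
E
python3 tilt.py s8 0.055 0.25; python3 arc.py
```

```text
2448 839 tilt x deg 25.901554232250575 tilt y -0.19331979491963663 z at mid 0.11275738111184287 xrange [-0.09855308 -0.09971002  0.06321059] [0.07109602 0.09967974 0.14883442]
tilt 25.792982941093538 resid [-0.05  0.02 -0.04] F [-2.   0.6  1.3] T [0.46 1.38 0.06] op 0.00992537194748696
err to arc, tool mm [ 0.9 -0.1 -1. ]
```

The true tray tilt is 25.9°, so the pads have not slipped. Next I lift straight up, still tilted.

```bash
python3 -m jog '{"dr":[[0,0,0],[0,0,0],[0,0,0],[0,0,0],[0,0,0]],"xyz":[[1.5,0,-4.5],[2,0,-5],[2.2,0,-5],[2.2,0,-5],[0,0,0]],"gripper":[1,1,1,1,1]}'
python3 arc.py; python3 tilt.py s9 0.07 0.25;  python3 - <<'E'
import cv2
a=cv2.imread('pics/s9.png')[140:300,200:360];cv2.imwrite('pics/s9c.png',cv2.resize(a,(600,600)))
E
```

```text
t: 21.9
tool_pos: [0.5815, -0.2038, 0.2171]
orientation: [-3.141, -0.464, -0.356]
contact_force: [-0.5, 0.0, -0.8]
opening: 0.0096
tilt 26.394696635821376 resid [ 0.03 -0.01 -0.1 ] F [-0.5  0.  -0.8] T [ 0.22  0.39 -0.03] op 0.009637095494212211
err to arc, tool mm [-12.8   0.5  16.9]
2048 818 tilt x deg 26.50105662673189 tilt y 0.004818475553076137 z at mid 0.1338287440191792 xrange [-0.09919691 -0.09970657  0.08438064] [0.07464234 0.09547737 0.17267388]
```

View pics/s9c.png

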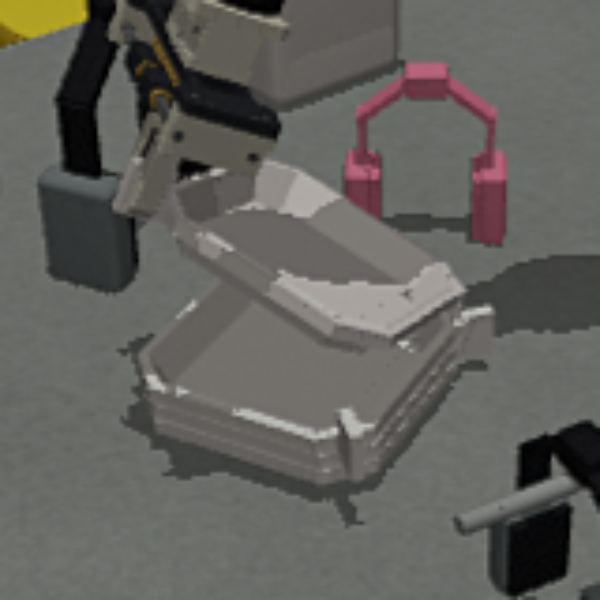

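The trays have separated: the load is only the top tray's weight, and the second tray is still in place. Raise, then level.

```bash
python3 -m jog '{"dr":[[0,0,0],[0,0,0],[0,0,0],[0,0,0],[0,0,0],[0,0,0],[0,0,0]],"xyz":[[3.5,0,-7],[5,0,-11],[7,0,-14],[7,0,-14],[7,0,-14],[4,0,-8],[0,0,0]],"gripper":[1,1,1,1,1,1,1]}'
python3 - <<'E'
from h import *
p,r,s=pose();print(p,s['orientation'],s['joint_positions'])
plan([p[0],p[1],.28],[np.pi,0,np.radians(-20.3)],10)
E
```

```text
t: 22.82
tool_pos: [0.5809, -0.2038, 0.2988]
orientation: [-3.14, -0.467, -0.356]
contact_force: [0.1, 0.5, -1.0]
opening: 0.01
[ 0.58089934 -0.20375065  0.29878899] [-3.14049142 -0.46650388 -0.35612327] [ 0.25268227  0.31814312  0.04628261  1.85306274  0.02626302  0.50512389
 -1.65341554]
dr [-0.0001, -0.0467, -0.0002] deg/row 2.7
xyz [[-0.8, 0.0, 1.7], [-0.8, 0.0, 1.7], [-0.7, 0.0, 1.7], [-0.6, 0.0, 1.8], [-0.5, 0.0, 1.8], [-0.4, 0.0, 1.8], [-0.3, 0.0, 1.8], [-0.3, 0.0, 1.9], [-0.2, 0.0, 1.9], [-0.1, 0.0, 1.9]]
```

```bash
python3 -m jog '{"dr":[[0,-0.025,0],[0,-0.04,0],[0,-0.047,0],[0,-0.047,0],[0,-0.047,0],[0,-0.047,0],[0,-0.047,0],[0,-0.047,0],[0,-0.047,0],[0,-0.04,0],[0,-0.025,0],[0,0,0]],"xyz":[[0,0,0],[0,0,0],[0,0,0],[0,0,0],[0,0,0],[0,0,0],[0,0,0],[0,0,0],[0,0,0],[0,0,0],[0,0,0],[0,0,0]],"gripper":[1,1,1,1,1,1,1,1,1,1,1,1]}'
python3 - <<'E'
from h import *
p,r,s=pose();print(p,s['orientation'])
plan([p[0],p[1],p[2]],[3.1408,-.0037,-.3536],1)
E
python3 tilt.py s10 0.13 0.4
```

```text
t: 24.32
tool_pos: [0.5772, -0.2024, 0.2892]
orientation: [-3.142, 0.023, -0.355]
contact_force: [0.5, -0.3, -0.8]
opening: 0.0099
[ 0.57724929 -0.20243573  0.28921638] [-3.14153786  0.02260933 -0.35521655]
dr [-0.0009, 0.0263, -0.0016] deg/row 1.5
xyz [[0.0, 0.0, 0.0]]
2428 957 tilt x deg -1.1025620297773095 tilt y 0.36321299033949317 z at mid 0.25993811012452206 xrange [-0.09993748 -0.09946708  0.25747407] [0.05044867 0.09880144 0.26365932]
```

View pics/s10.png

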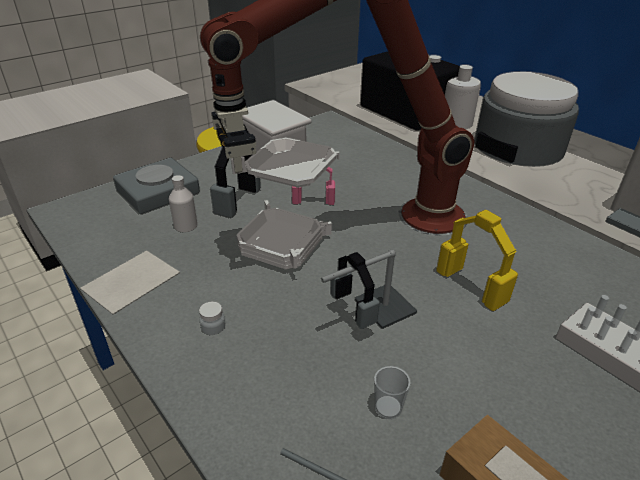

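The tray is held nearly level at (293,160). The stack is still in place at (283,237), and the muffs hang on the rail at (352,280). I'll trim out the last degree and check everything.

```bash
python3 -m jog '{"dr":[[0,0.02,0],[0,0,0],[0,0,0],[0,0,0]],"xyz":[[0,0,0],[0,0,0],[0,0,0],[0,0,0]],"gripper":[1,1,1,1]}'
python3 tilt.py s11 0.13 0.4
python3 - <<'E'
from h import *
p,r,s=pose();print(p,s['orientation'],s['joint_vel'].round(3),s['contact_force'].round(1))
c=read_camera('scene');w=cloud(c);w0=cloud(dict(np.load('scene0.npz')))
th=np.radians(-20.2);X=np.array([np.cos(th),np.sin(th),0]);Y=np.array([-np.sin(th),np.cos(th),0]);M=np.array([.4898,-.1705,0])
for nm,W in(('now',w),('start',w0)):
    W=W.reshape(-1,3);x=(W-M)@X;y=(W-M)@Y;m=(abs(y)<.11)&(abs(x)<.12)&(W[:,2]<.1);print(nm,np.percentile(W[m,2],[50,90,97,99]))
b=w.reshape(-1,3);q=b[(b[:,2]>.19)&(b[:,2]<.24)&(abs(b[:,0]-.517)<.1)&(abs(b[:,1]-.187)<.12)];print('crown',q.max(0),q.mean(0))
E
```

```text
t: 24.88
tool_pos: [0.5763, -0.2021, 0.2899]
orientation: [-3.141, 0.0, -0.355]
contact_force: [-0.4, 0.4, -0.6]
opening: 0.0097
2408 957 tilt x deg 0.33722807312489245 tilt y -0.008529215764058507 z at mid 0.2586617988768178 xrange [-0.09986941 -0.09900714  0.25605706] [0.05057091 0.09568177 0.26114495]
[ 0.57637007 -0.20210867  0.2899067 ] [-3.14145390e+00  1.80377959e-04 -3.55171977e-01] [ 0.002  0.002  0.001 -0.003  0.001 -0.001 -0.   ] [-0.  -0.2 -1.5]
now [0.03530177 0.05890769 0.06230012 0.0639294 ]
start [0.05125559 0.07771023 0.08922942 0.09642949]
crown [0.53513172 0.21245557 0.20708486] [0.52217883 0.19272672 0.20030052]
```

```bash
python3 - <<'E'
from h import *
print(close_job())
E
```

```text
the job is handed in; nothing more can be done
None
```

The job is done and handed in. I hung the small grey-black ear defenders over the rail and let go. Then I took the top tray by its tab and tilted it about its heel edge to about 26° before lifting it clear and levelling it.

Last checks, on the clock at about 25 s (no verdict is reported):
- **Tray:** level to about 0.3°, held by its tab and still. Its underside is about 0.25 m above the bench, against 0.045 m at the start, and it touches nothing else.
- **Stack:** the force on the tool read 0.6 to 1.5 N downwards in the last readings, against about 1.2 N for the top tray alone. The second tray's rim is at 0.06 m, its expected height, so it stayed behind.
- **Ear defenders:** their crown top is at 0.207 m, about 3 mm above the expected 0.204 m, which is within measuring error. The last picture shows the headband straddling the bar.
- **Other things on the bench:** they look unmoved in the last picture; I did not measure them one by one.

No check failed. The arm overshot some faster rows by 1–2 cm, always in free space, and I corrected that before each contact.

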